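# Set the portion stop on the cheese board

### The job

On the shop's cheese portion board, lift the stop with the round knob out of its notch, move it along the rail and drop it fully down into the notch that the arrow-shaped marker points at, then let go. Leave the other stop, the one with the flat bar grip, where it is.

Things in the scene. Friction and masses are not known exactly. Their poses are not given: they have to be found in the camera images.
- board: White slab 220 x 380 x 20 mm, fixed, with a metal rail 360 x 66 mm along its y axis. Origin on the counter under the rail's middle; x away from the robot. Rail: open trough 54 mm wide, cheeks and round teeth all 50 mm above the counter, floor at 20 mm. Five notches at y = -140, -70, 0, 70, 140 mm, 28 mm long, flared mouths. Stops start in the end notches; markers stand beyond the inner three.
- stop: The stop to move: loose steel slide, 0.1-0.25 kg. Origin: underside of its tongue (30 x 14 mm, 28 deep), 22 mm above the counter when seated; axes as the board's. Plate 80 x 40 mm at 28-36 mm up. Upright round black knob, 30 mm diameter, 44-84 mm above the origin: grip at 66, best with fingers across the rail. Thin face plate reaches 94 mm to -x, 5-36 mm up. Lift 45 mm to clear rail and markers.
- bar_stop: The other stop, to be left alone in the other end notch: the same slide and origin, but with a flat black bar across the rail (64 x 12 x 14 mm, top 66 mm above the origin) in place of the round knob.
- arrow: Arrow-shaped marker: dark steel chevron about 33 x 52 mm, 6 mm high, fixed on the slab beyond the rail, tip towards the rail; the markers of the other two inner notches are plain 26 mm discs. Origin: middle of its underside, 20 mm above the counter; axes as the board's. The notch it points at is centred 60 mm from the origin along its -x axis.
Not all that is in view belongs to the job. Leave any green, pink or red look-alike of the stop alone.

How it is judged:
By the outcome, as a careful person would: the job done as asked, in the order asked, and still so for the second after the job is handed in, with the robot touching nothing.
It also fails if it takes over 38 s, if anything falls off the work surface, if the arm or the gripper's body presses on something with over 40 N, if the wrist force passes 120 N, or if a joint passes its speed limit or range.

### The arm

A 6-joint arm with a two-finger parallel gripper is mounted at the origin on the work surface. World frame = base frame: x ahead of the robot, y to its left, z up, the work surface at z = 0. Lengths are in m, angles in rad, forces in N, time in s.
With the tool pointing down it reaches from about 0.375 to 0.9 m from the base axis. Payload 3.1 kg.
Tool frame: the origin (TCP) lies midway between the tips of the shut fingers; the grasp point (between the pads) lies 19 mm behind it (manip.grasp_offset is the distance from the TCP to the grasp point, in m); z points along the fingers, y is the line along which they close (so a half turn about z gives the same grasp; the last joint's range is limited). The gripper opens to 85 mm and grips with 20 to 120 N. Pads are 22 mm wide; open, the fingers measure 114 mm over their backs; the gripper's body (76 mm by 85 mm) begins 54 mm behind the grasp point. The pads swing forward as they close: fully open they stand 13 mm farther back than shut.
Start: joints at [0.987, 0.527, 1.433, -0, 1.181, -0.178], TCP at [0.247, 0.574, 0.231] pointing down, gripper open.
Joint ranges: [-3.08, 3.08], [-0.75, 2.2], [0.22, 2.44], [-1.43, 4.57], [0, 2.65], [-2.85, 2.85]. Speed limits (rad/s): [2.79, 2.79, 3.14, 3.14, 3.14, 3.14].

### API

Orientations are given as a unit quaternion [x, y, z, w].
In Python, from station import sensors, cams, order, manip gives the robot as it stands.
- The arm moves only by the tool move_arm, never from a script. Its argument "targets" is a list of rows, each an object of numbers: "dx", "dy", "dz": the shift along the world's x, y, z normalised to -1 to 1, where 1 is 25 mm; "rx", "ry", "rz": the turn, a rotation vector about the world's x, y, z normalised to -1 to 1, where 1 is 30 degrees. A call has exactly 10 rows; each row shifts and turns the commanded pose from where the row before left it; what a row does not reach is not made up. A row lasts 1/8 s, in which the tool goes at most 62.5 mm and 10.7 degrees, less where a joint would pass 70% of its speed; a pose out of reach is approached as far as the arm can. A call with a number of a shift or a turn outside -1 to 1 is refused whole. A call with a gripper value outside its range is refused whole. "claw" is the opening in per cent of the stroke, from 0 (shut) to 100 (fully open), set as the call begins (left out, the last holds). The fingers move at their own pace and stop on an object; "newtons" is the grip in N (left out, the last holds). Time passes only in rows, so rows that do not move let the fingers close, or fill a call up. It gives the time, the measured TCP pose, the force, the opening and the grip force at its end, in the units of the state.
- sensors.sense(): the state, without advancing time (a new reading comes with each control period).
- cams.snapshot(name): name is "scene" or "top" or "wrist"; returns the picture (480x640x3 uint8, red, green, blue); there is no depth.
- cams.camera_model(name): a dict with "fx", "fy", "cx", "cy" (pixels), "distortion" ([k1, k2, p1, p2, k3] as OpenCV has them; the pictures are not rectified), "extrinsics" (4x4, takes a point from world to camera coordinates). Camera axes: x right, y down, z forward; pixel columns grow to the right and rows downward; lengths in m; the calibration is good to about 2 mm. A picture is of the moment at which its call begins: read the wrist's pose just before it. camera_model takes no time and is no camera call; for the wrist camera it gives the pose at the moment of the call.
- order.sign_off(): hands the job in; it is judged then, once.
The state is a dict: "t": time; "q": joint angles; "qd": joint speeds; "tau": joint torques, N m; "tcp_pos": TCP position; "tool_rot": TCP orientation; "force": force on the tool from outside, world axes, zero at the start; "ft_torque": the same for the moment, N m; "finger_gap": opening from 0.0 (shut) to 1.0 (fully open); "gripper_force": force on a finger pad.
Only numpy, scipy, OpenCV 4.12 (cv2) and the standard library are available. Lean on these libraries where they do the work, as an engineer would, in place of code of your own. Each camera call takes 0.05 s, during which the arm holds its last target. There are 200 camera calls.

## Working session

There is one attempt and no reset: what is moved stays moved. The work goes in short steps, Python scripts to look and compute and a tool call to move; the robot and the scene stay as the last step left them, time stands still between calls to the robot, and variables do not carry over. Pictures are saved under pics/ and viewed, at most 10 in all, crops included, and the job is handed in when it is done.

Besides the shell and the picture viewer there is one more tool, called after "Call:" as name(argument=value, ...), one argument or row to a line, values as JSON. move_arm: Moves the arm, as the interface text tells. Scaled input: -1 to 1 covers 25 mm each way for a shift and 30 degrees each way for a turn. Its arguments: {"type":"object","properties":{"targets":{"type":"array"},"claw":{"type":"number"},"newtons":{"type":"number"}},"required":["targets"]}

```bash
mkdir -p pics; cat > h.py <<'E'
import numpy as np, cv2
from station import sensors, cams, order, manip
def snap(n,f):
    m=cams.camera_model(n); im=cams.snapshot(n); cv2.imwrite('pics/'+f,im[:,:,::-1]); return im,m
def ray(m,uv,z):
    K=np.array([[m['fx'],0,m['cx']],[0,m['fy'],m['cy']],[0,0,1]]);E=np.array(m['extrinsics'])
    p=cv2.undistortPoints(np.array([[uv]],float),K,np.array(m['distortion'],float))[0,0]
    R,t=E[:3,:3],E[:3,3];c=-R.T@t;d=R.T@np.array([p[0],p[1],1]);return c+d*(z-c[2])/d[2]
def proj(m,P):
    K=np.array([[m['fx'],0,m['cx']],[0,m['fy'],m['cy']],[0,0,1]]);E=np.array(m['extrinsics'])
    return cv2.projectPoints(np.array(P,float).reshape(-1,3),cv2.Rodrigues(E[:3,:3])[0],E[:3,3],K,np.array(m['distortion'],float))[0][:,0]
E
python3 - <<'E'
from h import *
a,_=snap('top','top1.png');b,_=snap('scene','scene1.png')
print(sensors.sense())
E
```

```text
{'t': 0.1, 'q': array([ 9.86479374e-01,  5.28359731e-01,  1.43376785e+00, -1.33558875e-05,
        1.18140154e+00, -1.78503340e-01]), 'qd': array([ 7.93021422e-04, -8.46044060e-04, -1.97884732e-03,  3.39874746e-05,
        2.06916454e-03, -1.62664272e-03]), 'tau': array([ 4.52790327e-04, -4.43306172e+01, -1.78586394e+01, -1.68991828e-04,
        3.93335955e-03, -2.46211670e-05]), 'tcp_pos': array([0.24634871, 0.5737056 , 0.23044176]), 'tool_rot': array([ 2.01514768e-01,  9.79484998e-01, -9.00951559e-04, -3.54671799e-04]), 'force': array([0.6792483 , 0.00730891, 0.76194124]), 'ft_torque': array([ 0.0245354 ,  0.03884739, -0.06184795]), 'gripper_force': 0.0, 'finger_gap': 1.0012953889060938}
```

View pics/top1.png

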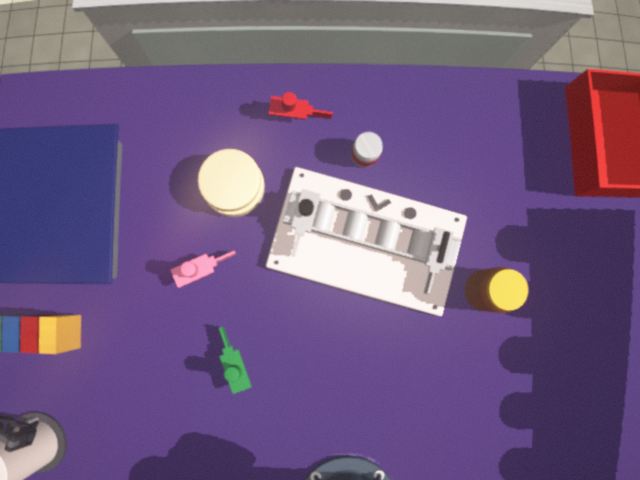

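View pics/scene1.png

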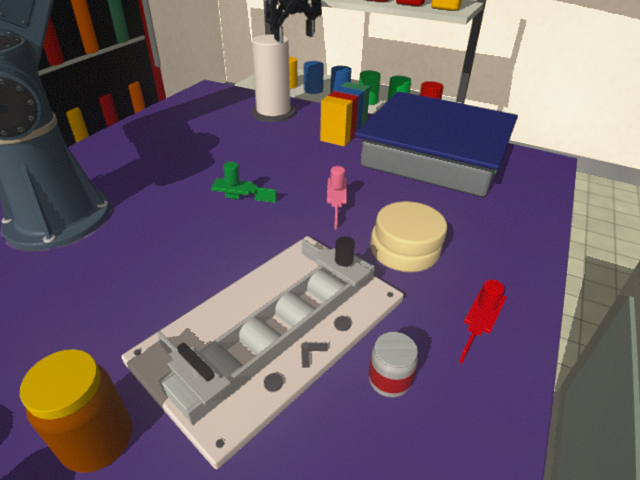

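The candidates for the stop in the top view are black knob on steel (306,207), red (289,104), pink (190,270), green (233,372) and the flat bar stop (443,247). The steel slide with the round black knob fits the description. The arrow, at about (378,202), is the middle marker, with discs at (346,195) and (410,213). I'll confirm this in a crop.

```bash
python3 - <<'E'
from h import *
im=cv2.imread('pics/top1.png');cv2.imwrite('pics/crop1.png',cv2.resize(im[155:325,255:480],None,fx=3.5,fy=3.5,interpolation=cv2.INTER_CUBIC))
m=cams.camera_model('top')
g=im.max(2)
def cen(x,y,r,z,th):
    w=(g[y-r:y+r+1,x-r:x+r+1]<th).astype(np.uint8)
    n,l,s,c=cv2.connectedComponentsWithStats(w);i=1+np.argmax(s[1:,4]);uv=c[i]+[x-r,y-r];return uv,s[i,4],ray(m,uv,z)
for n,a in dict(knob=(306,207,12,.106,50),bar=(443,247,20,.088,50),d1=(346,195,9,.026,110),d2=(410,213,9,.026,110),ar=(378,202,14,.026,110)).items(): print(n,*cen(*a))
for p in [(296,170),(466,213),(442,314),(267,268)]: print(ray(m,p,.02))
E
```

```text
Traceback (most recent call last):
ValueError: attempt to get argmax of an empty sequence
```

View pics/crop1.png

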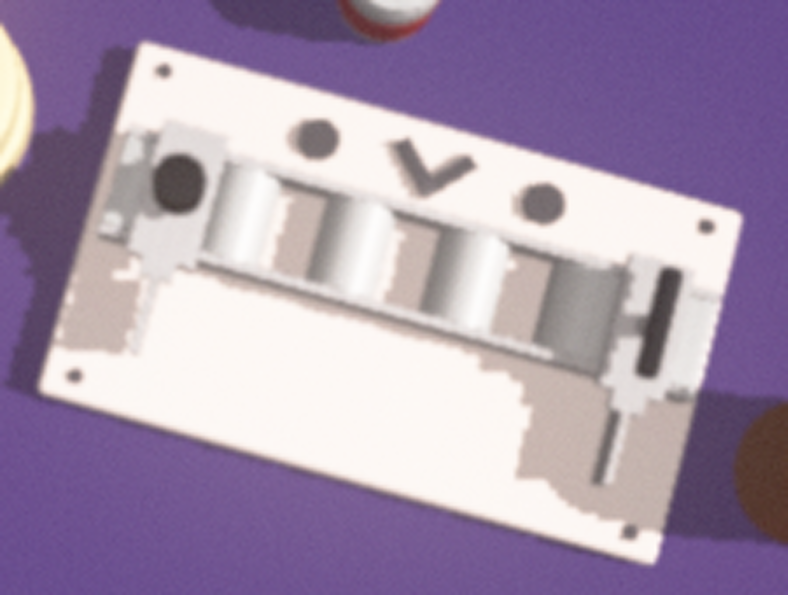

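The crop shows the round black knob at (178,182) on the steel stop in the left end notch, the flat bar at (658,322), and the chevron at (432,168) between the two discs with its tip towards the middle notch.

```bash
cat >> h.py <<'E'
def cen(m,im,x,y,r,z,th):
    w=(im.max(2)[y-r:y+r+1,x-r:x+r+1]<th).astype(np.uint8)
    n,l,s,c=cv2.connectedComponentsWithStats(w);i=1+np.argmax(s[1:,4]);uv=c[i]+[x-r,y-r];return uv,s[i,4],ray(m,uv,z)
E
python3 - <<'E'
from h import *
im=cv2.imread('pics/top1.png');m=cams.camera_model('top')
for n,a in dict(knob=(306,207,12,.106,85),bar=(443,247,20,.088,85),d1=(346,195,9,.026,150),d2=(410,213,9,.026,150),ar=(378,202,14,.026,150)).items(): print(n,*cen(m,im,*a))
c=[]
for p in [(142,42),(741,213),(655,563),(41,391)]: c.append(ray(m,(p[0]/3.5+255-.36,p[1]/3.5+155-.36),.02));print(c[-1])
c=np.array(c);print(c.mean(0),[np.degrees(np.arctan2(*(v[1::-1]))) for v in (c[0]-c[1],c[3]-c[2],c[0]-c[3],c[1]-c[2])])
print(manip.grasp_offset,[k for k in dir(manip) if k[0]!='_'])
E
```

```text
knob [305.18045113 207.12781955] 133 [0.60280735 0.0851942  0.106     ]
bar [442.36607143 247.20535714] 112 [ 0.52686485 -0.18196682  0.088     ]
d1 [345.15384615 194.35164835] 91 [0.64354246 0.0015841  0.026     ]
d2 [409.5625     212.69791667] 96 [ 0.6049357 -0.1325223  0.026    ]
ar [377.36936937 203.08108108] 111 [ 0.62514506 -0.06533496  0.026     ]
[0.70416826 0.10524554 0.02      ]
[ 0.60017281 -0.25600975  0.02      ]
[ 0.39121609 -0.1967344   0.02      ]
[0.49504258 0.16487717 0.02      ]
[ 0.54764994 -0.04565536  0.02      ] [np.float64(73.94034708712164), np.float64(73.98008423758974), np.float64(-15.915360457166214), np.float64(-15.837198606735756)]
0.0187 ['PlanningError', 'grasp_offset']
```

Call:
move_arm(
  targets=[
    {"dx": 0.71,"dy": -0.98,"rz": -0.345},
    {"dx": 0.71,"dy": -0.98,"rz": -0.345},
    {"dx": 0.71,"dy": -0.98,"rz": -0.345},
    {"dx": 0.71,"dy": -0.98,"rz": -0.345},
    {"dx": 0.71,"dy": -0.98,"rz": -0.345},
    {"dx": 0.71,"dy": -0.98,"rz": -0.345},
    {"dx": 0.71,"dy": -0.98,"rz": -0.345},
    {"dx": 0.71,"dy": -0.98,"rz": -0.345},
    {"dx": 0.71,"dy": -0.98},
    {"dx": 0.71,"dy": -0.98},
  ],
  claw=100,
)

```text
schema error: expected keys dx, dy, dz, rx, ry, rz
```

Call:
move_arm(
  targets=[
    {"dx": 0.71,"dy": -0.98},
    {"dx": 0.71,"dy": -0.98},
    {"dx": 0.71,"dy": -0.98},
    {"dx": 0.71,"dy": -0.98},
    {"dx": 0.71,"dy": -0.98},
    {"dx": 0.71,"dy": -0.98},
    {"dx": 0.71,"dy": -0.98},
    {"dx": 0.71,"dy": -0.98},
    {"dx": 0.71,"dy": -0.98},
    {"dx": 0,"dy": 0},
  ],
)

```text
schema error: expected keys dx, dy, dz, rx, ry, rz
```

```bash
python3 - <<'E'
from h import *
s=sensors.sense();im,m=snap('wrist','w1.png');print(s['t'],s['tcp_pos'],s['tool_rot'],s['q'],s['force'])
print(proj(m,[[.603,.085,.106]]))
from scipy.spatial.transform import Rotation as R
y=R.from_quat(s['tool_rot']).as_matrix()[:,1];print(np.degrees(np.arctan2(y[1],y[0])))
E
```

```text
0.1 [0.24634871 0.5737056  0.23044176] [ 2.01514768e-01  9.79484998e-01 -9.00951559e-04 -3.54671799e-04] [ 9.86479374e-01  5.28359731e-01  1.43376785e+00 -1.33558875e-05
  1.18140154e+00 -1.78503340e-01] [0.6792483  0.00730891 0.76194124]
[[ 52.13485485 656.09424077]]
66.74890205414086
```

View pics/w1.png

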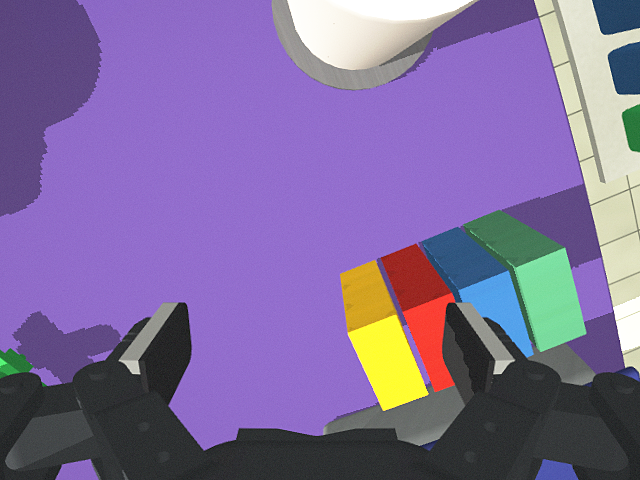

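The view shows only the start area: coloured blocks at about (450,310) and the towel roll at (360,30). No move happened because every key is required in each row. I'll resend the moves in full.

Call:
move_arm(
  targets=[
    {"dx": 0.71,"dy": -0.98,"dz": 0.4,"rx": 0,"ry": 0,"rz": -0.345},
    {"dx": 0.71,"dy": -0.98,"dz": 0.4,"rx": 0,"ry": 0,"rz": -0.345},
    {"dx": 0.71,"dy": -0.98,"dz": 0,"rx": 0,"ry": 0,"rz": -0.345},
    {"dx": 0.71,"dy": -0.98,"dz": 0,"rx": 0,"ry": 0,"rz": -0.345},
    {"dx": 0.71,"dy": -0.98,"dz": 0,"rx": 0,"ry": 0,"rz": -0.345},
    {"dx": 0.71,"dy": -0.98,"dz": 0,"rx": 0,"ry": 0,"rz": -0.345},
    {"dx": 0.71,"dy": -0.98,"dz": 0,"rx": 0,"ry": 0,"rz": -0.345},
    {"dx": 0.71,"dy": -0.98,"dz": 0,"rx": 0,"ry": 0,"rz": -0.345},
    {"dx": 0.71,"dy": -0.98,"dz": 0,"rx": 0,"ry": 0,"rz": 0},
    {"dx": 0.71,"dy": -0.98,"dz": 0,"rx": 0,"ry": 0,"rz": 0},
  ],
  claw=100,
  newtons=60,
)

```text
t: 1.4
tcp_pos: [0.4245, 0.3283, 0.2511]
tool_rot: [0.799, 0.601, -0.0, -0.0]
force: [-0.2, 0.2, 0.3]
finger_gap: 0.998
gripper_force: 0.0
```

Call:
move_arm(
  targets=[
    {"dx": 0.71,"dy": -0.98,"dz": 0,"rx": 0,"ry": 0,"rz": 0},
    {"dx": 0.71,"dy": -0.98,"dz": 0,"rx": 0,"ry": 0,"rz": 0},
    {"dx": 0.71,"dy": -0.98,"dz": 0,"rx": 0,"ry": 0,"rz": 0},
    {"dx": 0.71,"dy": -0.98,"dz": 0,"rx": 0,"ry": 0,"rz": 0},
    {"dx": 0.71,"dy": -0.98,"dz": -0.4,"rx": 0,"ry": 0,"rz": 0},
    {"dx": 0.71,"dy": -0.98,"dz": -0.4,"rx": 0,"ry": 0,"rz": 0},
    {"dx": 0.71,"dy": -0.98,"dz": -0.4,"rx": 0,"ry": 0,"rz": 0},
    {"dx": 0.71,"dy": -0.98,"dz": -0.4,"rx": 0,"ry": 0,"rz": 0},
    {"dx": 0.71,"dy": -0.98,"dz": -0.4,"rx": 0,"ry": 0,"rz": 0},
    {"dx": 0.71,"dy": -0.98,"dz": -0.4,"rx": 0,"ry": 0,"rz": 0},
  ],
)

```text
t: 2.65
tcp_pos: [0.602, 0.0834, 0.1906]
tool_rot: [0.799, 0.601, -0.0, -0.0]
force: [-0.1, 0.7, 0.6]
finger_gap: 1.0
gripper_force: 0.0
```

```bash
cat >> h.py <<'E'
from scipy.spatial.transform import Rotation as R
def st():
    s=sensors.sense();M=R.from_quat(s['tool_rot']).as_matrix();y=M[:,1]
    print('t',s['t'],'tcp',s['tcp_pos'].round(4),'yaw',np.degrees(np.arctan2(y[1],y[0])).round(2),'z',M[:,2].round(3),'q6',s['q'][5].round(2),'F',s['force'].round(1),'T',s['ft_torque'].round(2),'gap',round(s['finger_gap'],3),s['gripper_force'])
E
python3 - <<'E'
from h import *
st();im,m=snap('wrist','w2.png')
print(proj(m,[[.603,.085,.106],[.565,-.049,.02]]))
E
```

```text
t 2.65 tcp [0.602  0.0834 0.1906] yaw -16.06 z [-0.001  0.    -1.   ] q6 0.23 F [-0.1  0.7  0.6] T [-0.05  0.03  0.01] gap 1.0 0.0
[[316.23497656 236.28538364]
 [317.0783157  365.99049456]]
```

View pics/w2.png

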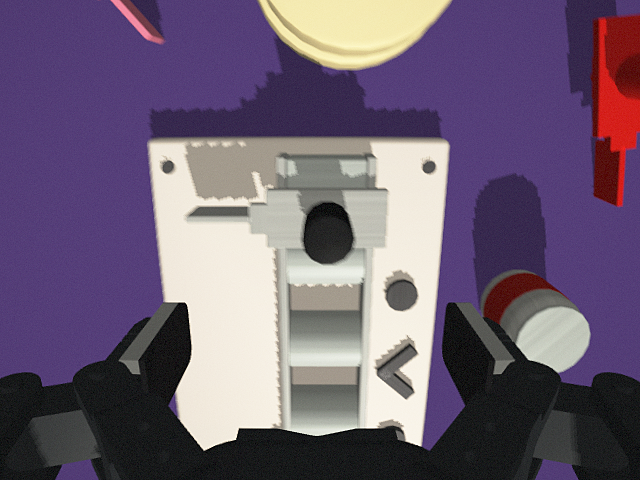

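The knob's top shows at about (329,238), where I predicted (316,236). The chevron at (398,370) points left at the middle notch. Next I'll measure how far the knob is from the TCP.

```bash
python3 - <<'E'
from h import *
im=cv2.imread('pics/w2.png');m=cams.camera_model('wrist')
w=(im.max(2)[195:270,290:370]<45).astype(np.uint8);n,l,s,c=cv2.connectedComponentsWithStats(w);i=1+np.argmax(s[1:,4]);x,y,ww,hh,_=s[i];print(x+290,y+195,ww,hh)
u=x+290+ww/2-.5;r=ww/2
print('top', ray(m,(u,y+195+hh-r),.106))
# slab corner edges & rail centre
a=[ray(m,p,.02) for p in [(148,138),(449,138)]];print(a,(a[0]+a[1])/2)
print('rail cheeks',[ray(m,p,.05) for p in [(280,330),(367,330)]], 'disc',ray(m,(401,294),.026))
print('cam',-np.array(m['extrinsics'])[:3,:3].T@np.array(m['extrinsics'])[:3,3])
for z in (.066,.106): print(proj(m,[[.603,.085,z]]))
E
```

```text
304 203 49 59
top [0.61153778 0.07926335 0.106     ]
[array([0.50291632, 0.16132496, 0.02      ]), array([0.71017327, 0.10066583, 0.02      ])] [0.60654479 0.13099539 0.02      ]
rail cheeks [array([0.55539826, 0.00401373, 0.05      ]), array([ 0.61655969, -0.01388329,  0.05      ])] disc [ 0.64886647 -0.00476799  0.026     ]
cam [0.6244031  0.1476983  0.33262424]
[[310.84560162 214.34445023]]
[[310.07242554 232.02942206]]
```

```bash
python3 - <<'E'
from h import *
im,m=snap('wrist','w3.png');st();im=im[:,:,::-1]
w=(im.max(2)[195:270,285:375]<45).astype(np.uint8);n,l,s,c=cv2.connectedComponentsWithStats(w);i=1+np.argmax(s[1:,4]);x,y,ww,hh,_=s[i];print(x+285,y+195,ww,hh)
u=x+285+ww/2-.5;r=ww/2
print('top', ray(m,(u,y+195+hh-r),.106),ray(m,(u,y+195+hh-r),.110))
E
```

```text
t 2.75 tcp [0.6029 0.0816 0.1899] yaw -16.23 z [-0.001 -0.001 -1.   ] q6 0.24 F [-0.1  1.2 -0.2] T [-0.01  0.02 -0.05] gap 1.0 0.0
294 196 53 62
top [0.60828061 0.08377469 0.106     ] [0.60856518 0.08490296 0.11      ]
```

Call:
move_arm(
  targets=[
    {"dx": 0.1,"dy": 0.05,"dz": -0.5,"rx": 0,"ry": 0,"rz": 0},
    {"dx": 0,"dy": 0,"dz": -0.6,"rx": 0,"ry": 0,"rz": 0},
    {"dx": 0,"dy": 0,"dz": -0.6,"rx": 0,"ry": 0,"rz": 0},
    {"dx": 0,"dy": 0,"dz": -0.5,"rx": 0,"ry": 0,"rz": 0},
    {"dx": 0,"dy": 0,"dz": 0,"rx": 0,"ry": 0,"rz": 0},
    {"dx": 0,"dy": 0,"dz": 0,"rx": 0,"ry": 0,"rz": 0},
    {"dx": 0,"dy": 0,"dz": 0,"rx": 0,"ry": 0,"rz": 0},
    {"dx": 0,"dy": 0,"dz": 0,"rx": 0,"ry": 0,"rz": 0},
    {"dx": 0,"dy": 0,"dz": 0,"rx": 0,"ry": 0,"rz": 0},
    {"dx": 0,"dy": 0,"dz": 0,"rx": 0,"ry": 0,"rz": 0},
  ],
)

```text
t: 4.0
tcp_pos: [0.6042, 0.0855, 0.1364]
tool_rot: [0.799, 0.601, 0.0, 0.0]
force: [0.1, -0.7, 0.3]
finger_gap: 1.001
gripper_force: 0.0
```

```bash
python3 - <<'E'
from h import *
st();im,m=snap('wrist','w4.png');st()
im2,m2=snap('top','top2.png')
s=sensors.sense();p=s['tcp_pos']
print('cam',-np.array(m['extrinsics'])[:3,:3].T@np.array(m['extrinsics'])[:3,3])
print(proj(m,[[.603,.085,.106],[.608,.084,.106],[*p[:2],.106],[.603,.085,.066]]))
E
```

```text
t 4.0 tcp [0.6042 0.0855 0.1364] yaw -16.06 z [ 0.  0. -1.] q6 0.24 F [ 0.1 -0.7  0.3] T [-0.    0.04  0.01] gap 1.001 0.0
t 4.05 tcp [0.6042 0.0855 0.1364] yaw -16.05 z [ 0. -0. -1.] q6 0.24 F [ 0.1 -0.6  0.3] T [0.06 0.03 0.02] gap 0.999 0.0
cam [0.62428715 0.15288485 0.27982544]
[[312.36976795 278.19245036]
 [324.14294375 277.27472866]
 [314.6736661  276.49620814]
 [313.01095718 248.94492416]]
```

View pics/w4.png

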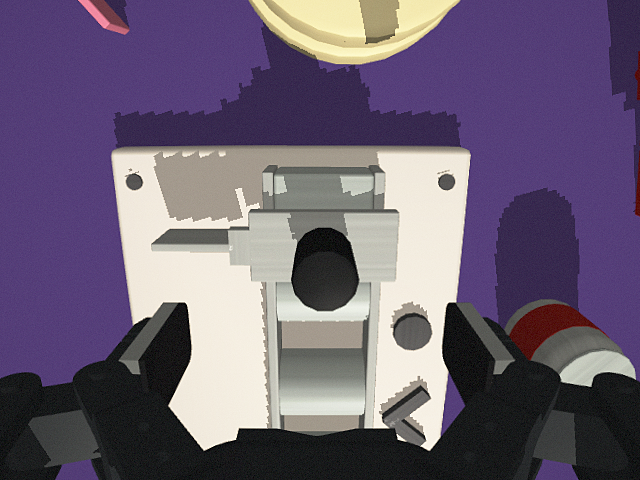

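The knob's top centre is at about (325,278), and the TCP projects to (314.7,276.5). So the knob is about 4 mm further towards board +x. I'll shift by that and descend.

Call:
move_arm(
  targets=[
    {"dx": 0.16,"dy": -0.06,"dz": -0.3,"rx": 0,"ry": 0,"rz": 0},
    {"dx": 0,"dy": 0,"dz": -0.5,"rx": 0,"ry": 0,"rz": 0},
    {"dx": 0,"dy": 0,"dz": -0.6,"rx": 0,"ry": 0,"rz": 0},
    {"dx": 0,"dy": 0,"dz": -0.6,"rx": 0,"ry": 0,"rz": 0},
    {"dx": 0,"dy": 0,"dz": -0.4,"rx": 0,"ry": 0,"rz": 0},
    {"dx": 0,"dy": 0,"dz": -0.3,"rx": 0,"ry": 0,"rz": 0},
    {"dx": 0,"dy": 0,"dz": 0,"rx": 0,"ry": 0,"rz": 0},
    {"dx": 0,"dy": 0,"dz": 0,"rx": 0,"ry": 0,"rz": 0},
    {"dx": 0,"dy": 0,"dz": 0,"rx": 0,"ry": 0,"rz": 0},
    {"dx": 0,"dy": 0,"dz": 0,"rx": 0,"ry": 0,"rz": 0},
  ],
)

```text
t: 5.35
tcp_pos: [0.6085, 0.084, 0.0693]
tool_rot: [0.799, 0.601, 0.0, 0.0]
force: [0.6, -0.8, 0.1]
finger_gap: 0.997
gripper_force: 0.0
```

Call:
move_arm(
  targets=[
    {"dx": 0,"dy": 0,"dz": 0,"rx": 0,"ry": 0,"rz": 0},
    {"dx": 0,"dy": 0,"dz": 0,"rx": 0,"ry": 0,"rz": 0},
    {"dx": 0,"dy": 0,"dz": 0,"rx": 0,"ry": 0,"rz": 0},
    {"dx": 0,"dy": 0,"dz": 0,"rx": 0,"ry": 0,"rz": 0},
    {"dx": 0,"dy": 0,"dz": 0,"rx": 0,"ry": 0,"rz": 0},
    {"dx": 0,"dy": 0,"dz": 0,"rx": 0,"ry": 0,"rz": 0},
    {"dx": 0,"dy": 0,"dz": 0,"rx": 0,"ry": 0,"rz": 0},
    {"dx": 0,"dy": 0,"dz": 0,"rx": 0,"ry": 0,"rz": 0},
    {"dx": 0,"dy": 0,"dz": 0,"rx": 0,"ry": 0,"rz": 0},
    {"dx": 0,"dy": 0,"dz": 0,"rx": 0,"ry": 0,"rz": 0},
  ],
  claw=0,
  newtons=60,
)

```text
t: 6.6
tcp_pos: [0.6084, 0.084, 0.069]
tool_rot: [0.799, 0.601, 0.0, 0.0]
force: [0.7, -0.6, 3.6]
finger_gap: 0.334
gripper_force: 59.2
```

```bash
python3 - <<'E'
from h import *
st()
E
```

```text
t 6.6 tcp [0.6084 0.084  0.069 ] yaw -16.05 z [ 0.001 -0.    -1.   ] q6 0.24 F [ 0.7 -0.6  3.6] T [ 0.03  0.1  -0.03] gap 0.334 59.197572469711304
```

Call:
move_arm(
  targets=[
    {"dx": 0,"dy": 0,"dz": 0.15,"rx": 0,"ry": 0,"rz": 0},
    {"dx": 0,"dy": 0,"dz": 0.3,"rx": 0,"ry": 0,"rz": 0},
    {"dx": 0,"dy": 0,"dz": 0.35,"rx": 0,"ry": 0,"rz": 0},
    {"dx": 0,"dy": 0,"dz": 0.4,"rx": 0,"ry": 0,"rz": 0},
    {"dx": 0,"dy": 0,"dz": 0.4,"rx": 0,"ry": 0,"rz": 0},
    {"dx": 0,"dy": 0,"dz": 0.3,"rx": 0,"ry": 0,"rz": 0},
    {"dx": 0,"dy": 0,"dz": 0.1,"rx": 0,"ry": 0,"rz": 0},
    {"dx": 0,"dy": 0,"dz": 0,"rx": 0,"ry": 0,"rz": 0},
    {"dx": 0,"dy": 0,"dz": 0,"rx": 0,"ry": 0,"rz": 0},
    {"dx": 0,"dy": 0,"dz": 0,"rx": 0,"ry": 0,"rz": 0},
  ],
)

```text
t: 7.85
tcp_pos: [0.6079, 0.084, 0.1184]
tool_rot: [0.799, 0.601, -0.0, -0.0]
force: [-0.0, 0.8, -1.1]
finger_gap: 0.335
gripper_force: 59.2
```

```bash
python3 - <<'E'
from h import *
st();snap('wrist','w5.png')
E
```

```text
t 7.85 tcp [0.6079 0.084  0.1184] yaw -16.05 z [-0.001  0.    -1.   ] q6 0.24 F [-0.   0.8 -1.1] T [ 0.02 -0.03  0.02] gap 0.335 59.16457772254944
```

View pics/w5.png

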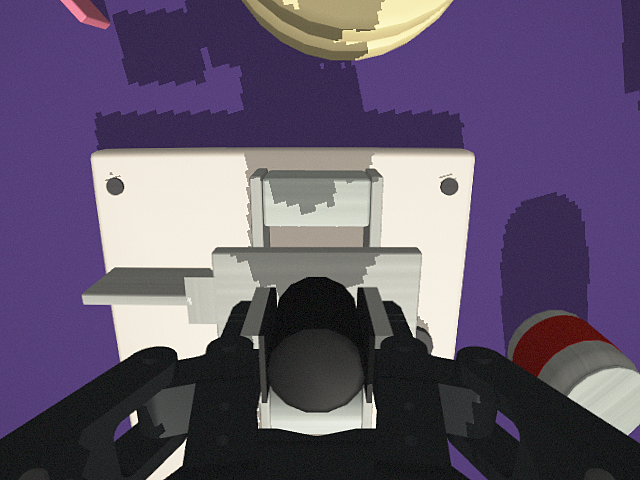

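The stop is lifted clear and held square between the pads. Its plate is at about (316,270) and its face plate at (150,285). Next I'll carry it 140 mm along the rail.

Call:
move_arm(
  targets=[
    {"dx": -0.06,"dy": -0.21,"dz": 0,"rx": 0,"ry": 0,"rz": 0},
    {"dx": -0.12,"dy": -0.43,"dz": 0,"rx": 0,"ry": 0,"rz": 0},
    {"dx": -0.22,"dy": -0.76,"dz": 0,"rx": 0,"ry": 0,"rz": 0},
    {"dx": -0.26,"dy": -0.9,"dz": 0,"rx": 0,"ry": 0,"rz": 0},
    {"dx": -0.26,"dy": -0.9,"dz": 0,"rx": 0,"ry": 0,"rz": 0},
    {"dx": -0.26,"dy": -0.9,"dz": 0,"rx": 0,"ry": 0,"rz": 0},
    {"dx": -0.2,"dy": -0.7,"dz": 0,"rx": 0,"ry": 0,"rz": 0},
    {"dx": -0.12,"dy": -0.42,"dz": 0,"rx": 0,"ry": 0,"rz": 0},
    {"dx": -0.04,"dy": -0.16,"dz": 0,"rx": 0,"ry": 0,"rz": 0},
    {"dx": 0,"dy": 0,"dz": 0,"rx": 0,"ry": 0,"rz": 0},
  ],
)

```text
t: 9.15
tcp_pos: [0.5698, -0.0504, 0.1188]
tool_rot: [0.799, 0.601, 0.0, -0.0]
force: [-0.1, 0.3, -1.4]
finger_gap: 0.336
gripper_force: 59.2
```

Call:
move_arm(
  targets=[
    {"dx": 0,"dy": 0,"dz": 0,"rx": 0,"ry": 0,"rz": 0},
    {"dx": 0,"dy": 0,"dz": 0,"rx": 0,"ry": 0,"rz": 0},
    {"dx": 0,"dy": 0,"dz": -0.2,"rx": 0,"ry": 0,"rz": 0},
    {"dx": 0,"dy": 0,"dz": -0.2,"rx": 0,"ry": 0,"rz": 0},
    {"dx": 0,"dy": 0,"dz": -0.2,"rx": 0,"ry": 0,"rz": 0},
    {"dx": 0,"dy": 0,"dz": -0.2,"rx": 0,"ry": 0,"rz": 0},
    {"dx": 0,"dy": 0,"dz": 0,"rx": 0,"ry": 0,"rz": 0},
    {"dx": 0,"dy": 0,"dz": 0,"rx": 0,"ry": 0,"rz": 0},
    {"dx": 0,"dy": 0,"dz": 0,"rx": 0,"ry": 0,"rz": 0},
    {"dx": 0,"dy": 0,"dz": 0,"rx": 0,"ry": 0,"rz": 0},
  ],
)

```text
t: 10.4
tcp_pos: [0.5698, -0.0505, 0.099]
tool_rot: [0.799, 0.601, 0.0, 0.0]
force: [0.5, 0.4, -1.2]
finger_gap: 0.334
gripper_force: 59.2
```

```bash
python3 - <<'E'
from h import *
st();snap('wrist','w6.png')
E
```

```text
t 10.4 tcp [ 0.5698 -0.0505  0.099 ] yaw -16.05 z [ 0. -0. -1.] q6 -0.0 F [ 0.5  0.4 -1.2] T [0.01 0.02 0.  ] gap 0.334 59.17690694332123
```

View pics/w6.png

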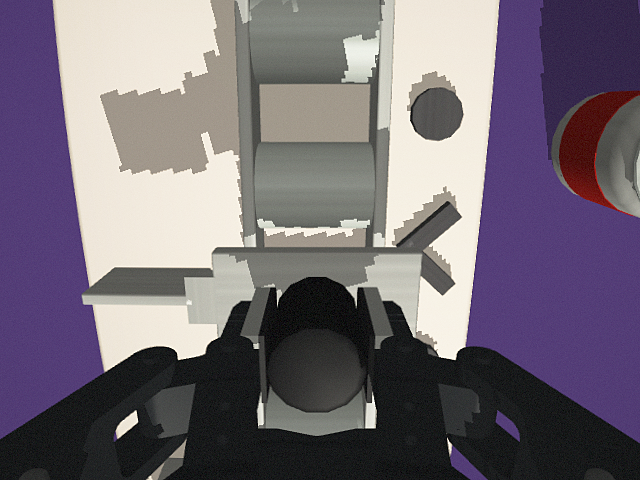

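The stop is above the notch beside the chevron tip at (400,243), just past the second tooth. Now I'll lower it.

Call:
move_arm(
  targets=[
    {"dx": 0,"dy": 0,"dz": -0.15,"rx": 0,"ry": 0,"rz": 0},
    {"dx": 0,"dy": 0,"dz": -0.15,"rx": 0,"ry": 0,"rz": 0},
    {"dx": 0,"dy": 0,"dz": -0.15,"rx": 0,"ry": 0,"rz": 0},
    {"dx": 0,"dy": 0,"dz": -0.15,"rx": 0,"ry": 0,"rz": 0},
    {"dx": 0,"dy": 0,"dz": -0.15,"rx": 0,"ry": 0,"rz": 0},
    {"dx": 0,"dy": 0,"dz": -0.15,"rx": 0,"ry": 0,"rz": 0},
    {"dx": 0,"dy": 0,"dz": -0.15,"rx": 0,"ry": 0,"rz": 0},
    {"dx": 0,"dy": 0,"dz": -0.12,"rx": 0,"ry": 0,"rz": 0},
    {"dx": 0,"dy": 0,"dz": 0,"rx": 0,"ry": 0,"rz": 0},
    {"dx": 0,"dy": 0,"dz": 0,"rx": 0,"ry": 0,"rz": 0},
  ],
)

```text
t: 11.7
tcp_pos: [0.5697, -0.0505, 0.0696]
tool_rot: [0.799, 0.601, 0.0, 0.0]
force: [1.3, -1.0, -2.2]
finger_gap: 0.339
gripper_force: 59.3
```

Call:
move_arm(
  targets=[
    {"dx": 0,"dy": 0,"dz": 0,"rx": 0,"ry": 0,"rz": 0},
    {"dx": 0,"dy": 0,"dz": 0,"rx": 0,"ry": 0,"rz": 0},
    {"dx": 0,"dy": 0,"dz": 0,"rx": 0,"ry": 0,"rz": 0},
    {"dx": 0,"dy": 0,"dz": 0,"rx": 0,"ry": 0,"rz": 0},
    {"dx": 0,"dy": 0,"dz": 0,"rx": 0,"ry": 0,"rz": 0},
    {"dx": 0,"dy": 0,"dz": 0,"rx": 0,"ry": 0,"rz": 0},
    {"dx": 0,"dy": 0,"dz": 0,"rx": 0,"ry": 0,"rz": 0},
    {"dx": 0,"dy": 0,"dz": 0,"rx": 0,"ry": 0,"rz": 0},
    {"dx": 0,"dy": 0,"dz": 0.2,"rx": 0,"ry": 0,"rz": 0},
    {"dx": 0,"dy": 0,"dz": 0.3,"rx": 0,"ry": 0,"rz": 0},
  ],
  claw=100,
)

```text
t: 12.95
tcp_pos: [0.5696, -0.0505, 0.0823]
tool_rot: [0.799, 0.601, -0.0, -0.0]
force: [0.5, -1.1, -0.5]
finger_gap: 0.996
gripper_force: 0.0
```

Call:
move_arm(
  targets=[
    {"dx": 0,"dy": 0,"dz": 0.5,"rx": 0,"ry": 0,"rz": 0},
    {"dx": 0,"dy": 0,"dz": 0.7,"rx": 0,"ry": 0,"rz": 0},
    {"dx": 0,"dy": 0,"dz": 0.8,"rx": 0,"ry": 0,"rz": 0},
    {"dx": 0,"dy": 0,"dz": 0.8,"rx": 0,"ry": 0,"rz": 0},
    {"dx": 0,"dy": 0.4,"dz": 0.8,"rx": 0,"ry": 0,"rz": 0},
    {"dx": 0,"dy": 0.8,"dz": 0.8,"rx": 0,"ry": 0,"rz": 0},
    {"dx": 0,"dy": 0.8,"dz": 0.4,"rx": 0,"ry": 0,"rz": 0},
    {"dx": 0,"dy": 0.4,"dz": 0,"rx": 0,"ry": 0,"rz": 0},
    {"dx": 0,"dy": 0,"dz": 0,"rx": 0,"ry": 0,"rz": 0},
    {"dx": 0,"dy": 0,"dz": 0,"rx": 0,"ry": 0,"rz": 0},
  ],
)

```text
t: 14.2
tcp_pos: [0.5692, 0.0093, 0.2012]
tool_rot: [0.799, 0.601, -0.001, -0.001]
force: [0.4, -0.1, 0.5]
finger_gap: 1.001
gripper_force: 0.0
```

```bash
python3 - <<'E'
from h import *
st();im,m=snap('wrist','w7.png');b,ms=snap('scene','s2.png')
b=b[:,:,::-1];cv2.imwrite('pics/fin.png',np.hstack([cv2.resize(im[:,:,::-1],(400,300)),cv2.resize(b[210:480,110:470],(400,300))]))
# predicted top edge of knob and seated-plate corners in the scene view
o=np.array([.5697,-.0505,.022]);print(proj(ms,[o+[0,0,.084],o+[0,0,.036]]))
E
```

```text
t 14.2 tcp [0.5692 0.0093 0.2012] yaw -16.05 z [-0.002  0.    -1.   ] q6 0.1 F [ 0.4 -0.1  0.5] T [-0.05 -0.01 -0.05] gap 1.001 0.0
[[279.01941479 287.95503275]
 [280.47941878 311.72665056]]
```

View pics/fin.png

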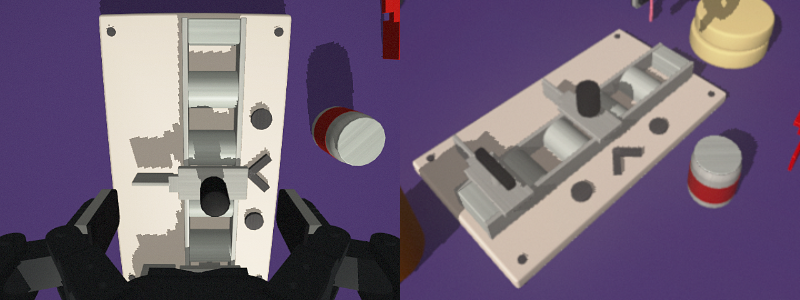

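The final views show the stop in the middle notch at the chevron tip, with its plate flush on the rail. The knob's top is at about (279,289) in the scene view, and I predicted (279,288) for a seated stop. The bar stop is untouched and the gripper is clear.

```bash
python3 -c "
from station import order
print(order.sign_off())"
```

```text
the job is handed in; nothing more can be done
None
```

I moved the round-knob stop to the middle notch that the arrow points at, let go of it there seated, and handed the job in at about 14 s; the bar stop was not touched.

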